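# Two practice kits for the welding class

### The job

Make up two practice kits from the stock standing along the robot's side of the welding bench. Blue tray: the square tube in the bare bay and the pink nozzle in the rubber-lined bay; yellow tray: the rust-brown round pipe in the bare bay and the red magnet in the rubber-lined bay. Stand each one upright in the middle of its bay, and leave the angle iron, the paste tin, the helmet and the hammer where they are.

Things in the scene. Friction and masses are not known exactly. Their poses are not given: they have to be found in the camera images.
- tray_blue: blue steel kit tray, 92 (x) by 180 (y) mm, fixed to the bench, walls 4 mm thick, 16 mm high; origin: centre of underside, z up. A 4 mm wall, as high, at y = 0 parts it into two bays, 84 x 84 mm inside, centred at x = 0. Bare bay (blue floor, 4 mm above the bench): centre y = -44 mm; bay lined with black rubber (floor 6 mm above the bench): centre y = +44 mm
- tray_yellow: yellow steel kit tray, 92 (x) by 180 (y) mm, fixed to the bench, walls 4 mm thick, 16 mm high; origin: centre of underside, z up. A 4 mm wall, as high, at y = 0 parts it into two bays, 84 x 84 mm inside, centred at x = 0. Bare bay (yellow floor, 4 mm above the bench): centre y = +44 mm; bay lined with black rubber (floor 6 mm above the bench): centre y = -44 mm
- square_tube: offcut of light-grey galvanised square tube standing on end, 40 x 40 mm outside, 3 mm wall, 55 mm tall, open at both ends, about 0.19 kg; origin: centre of its underside, z up, x and y square to its sides
- round_pipe: offcut of rust-brown round steel pipe standing on end, 48 mm outside and 40 mm inside diameter, 50 mm tall, about 0.21 kg; origin: centre of its underside, z up along its axis
- magnet: red house-shaped welding magnet standing on its flat edge: 64 mm long (x), 20 mm thick (y), full length up to 32 mm high, then narrowing at 45 degrees to a ridge point 64 mm above the base; about 0.22 kg; it does not really attract anything. Origin: centre of its underside, z up
- nozzle: pink ceramic torch nozzle standing on its wide end, 26 mm in diameter up to 36 mm high, tapering to 20 mm at its top, 48 mm tall, about 0.04 kg; origin: centre of its underside, z up
- angle_iron: offcut of light-grey galvanised angle iron standing on end (L seen from above), 40 x 40 mm, 4 mm thick, 50 mm tall; not wanted, stays where it is. Origin: centre of its 40 x 40 mm footprint at the underside, z up
- paste_tin: round blue tin with a white lid, 51 mm in diameter, 40 mm tall; not wanted, stays where it is. Origin: centre of its underside, z up
- helmet: pink welding helmet lying on the bench to the robot's right, a dome 230 mm across and 150 mm tall; a bystander. Origin: centre of its underside, z up
- hammer: hammer lying flat beyond the trays, roughly along the world y; a bystander. Its x runs along the handle towards the head; origin at its underside, z up
Not all that is in view belongs to the job. Leave any orange look-alike of the square_tube alone.

How it is judged:
By the outcome, as a careful person would: the job done as asked, in the order asked, and still so for the second after the job is handed in, with the robot touching nothing.
It also fails if it takes over 102 s, if anything falls off the work surface, if the arm or the gripper's body presses on something with over 40 N, if the wrist force passes 120 N, or if a joint passes its speed limit or range.

### The arm

A 7-joint arm with a two-finger parallel gripper is mounted at the origin on the work surface. World frame = base frame: x ahead of the robot, y to its left, z up, the work surface at z = 0. Lengths are in m, angles in rad, forces in N, time in s.
With the tool pointing down it reaches from about 0.4 to 0.875 m from the base axis. Payload 6.5 kg.
Tool frame: the origin (TCP) lies at the very end of the fingers, on their centre line; the grasp point (between the pads) lies arm.hold_point_z behind it (arm.hold_point_z is the distance from the TCP to the grasp point, in m); z points along the fingers, y is the line along which they close (so a half turn about z gives the same grasp; the last joint's range is limited). The gripper opens to 85 mm and grips with 20 to 120 N. Pads are 22 mm wide; open, the fingers measure 114 mm over their backs; the gripper's body (76 mm by 85 mm) begins 54 mm behind the grasp point. The pads swing forward as they close: fully open they stand 13 mm farther back than shut.
Start: joints at [1.183, 0.536, -0.004, 1.538, 0.003, 1.067, -0.071], TCP at [0.206, -0.617, 0.231] pointing down, gripper open.
Joint ranges: [-2.7, 2.7], [-0.37, 2.16], [-1.27, 1.26], [0.24, 2.4], [-1.31, 4.45], [0.19, 1.91], [-2.76, 2.76]. Speed limits (rad/s): [2.39, 2.39, 3.14, 3.14, 3.14, 3.14, 3.14].

### API

Orientations are given as [roll, pitch, yaw] about the fixed x, y, z axes, in that order (R = Rz(yaw) Ry(pitch) Rx(roll)).
In Python, from rig import arm gives the robot as it stands.
- The arm moves only by the shell command python3 -m inch 'ROWS'. ROWS is a JSON list of rows, 1 to 5 of them, each an object with the fields rx, ry, rz (a rotation vector in shares of 2 pi rad (1.0 is 2 pi rad)), sx, sy, sz (the shift in fractions of the full range, 1 being 0.8 m), jaw (the opening from 0.0 (shut) to 1.0 (fully open)); a field left out counts as zero (the opening has to be given); each row is the pose to reach, as a shift and turn from the pose commanded when the command began, along the tool's axes at that moment; what a row does not reach only later rows make up. A row lasts 1/10 s, in which the tool goes at most 0.05 m and 0.15 rad, less where a joint would pass 70% of its speed; a pose out of reach is approached as far as the arm can. The fingers move at their own pace and stop on an object; the grip force is fixed at half the most. Time passes only in rows, so rows that do not move let the fingers close. It prints the time, the measured TCP pose, the force, the opening and the grip force at its end. Input that does not fit is refused with a message, and nothing moves.
- arm.get_obs(): the state, without advancing time (a new reading comes with each control period).
- arm.get_image(name): name is "scene" or "top"; returns (picture, depth): 384x512x3 uint8, red, green, blue; 384x512 float32, m along the optical axis (not along the pixel's ray), 0 where there is no reading.
- arm.camera_info(name): a dict with "fx", "fy", "cx", "cy" (pixels), "distortion" ([k1, k2, p1, p2, k3] as OpenCV has them; the pictures are not rectified), "extrinsics" (4x4, takes a point from world to camera coordinates). Camera axes: x right, y up, looking along -z (the intrinsics and any distortion apply to the point x, -y, -z); pixel columns grow to the right and rows downward; lengths in m; the calibration is good to about 2 mm. A picture is of the moment at which its call begins. camera_info takes no time and is no camera call.
- arm.hand_in(): hands the job in; it is judged then, once.
The state is a dict: "clock": time; "joints": joint angles; "qvel": joint speeds; "tau": joint torques, N m; "tool_pos": TCP position; "ee_rot": TCP orientation; "ft_force": force on the tool from outside, world axes, zero at the start; "moment": the same for the moment, N m; "finger_gap": opening from 0.0 (shut) to 1.0 (fully open); "grasp_force": force on a finger pad.
Only numpy, scipy, OpenCV 4.12 (cv2) and the standard library are available. Lean on these libraries where they do the work, as an engineer would, in place of code of your own. Each camera call takes 0.05 s, during which the arm holds its last target. There are 200 camera calls.

## Working session

There is one attempt and no reset: what is moved stays moved. The work goes in short steps, Python scripts to look and compute and a shell command to move; the robot and the scene stay as the last step left them, time stands still between calls to the robot, and variables do not carry over. Pictures are saved under pics/ and viewed, at most 14 in all, crops included, and the job is handed in when it is done.

```bash
ls; mkdir -p pics; python3 - <<'E'
from rig import arm
import cv2
o=arm.get_obs();print(o, arm.hold_point_z)
for n in("scene","top"):
    im,d=arm.get_image(n);cv2.imwrite(f"pics/{n}0.png",im[...,::-1]);c=arm.camera_info(n);print(n,c)
E
```

```text
pics
{'clock': 0.0, 'joints': array([ 1.18278696,  0.53721968, -0.00441949,  1.53890567,  0.00262404,
        1.0673086 , -0.07117913]), 'qvel': array([ 0.00045953,  0.00140985,  0.00160937, -0.00055831,  0.00053196,
        0.00119022, -0.00106153]), 'tau': array([-4.88345668e-04, -5.83411181e+01,  1.04868550e+00, -2.59108114e+01,
        1.23566113e-02,  9.36581375e-03, -4.55401604e-06]), 'tool_pos': array([ 0.20533846, -0.61601875,  0.23036593]), 'ee_rot': array([-3.13976416e+00,  1.64878063e-04,  3.21897571e-01]), 'ft_force': array([-0.32721161,  0.19892221,  0.28403767]), 'moment': array([-0.00394193,  0.03411961, -0.07071527]), 'grasp_force': 0.0, 'finger_gap': 0.9963303067395203} 0.0187
scene {'fx': 389.5415729921465, 'fy': 389.5415729921465, 'cx': 259.2042760503432, 'cy': 197.34421864963576, 'distortion': array([-0.10135455,  0.        ,  0.        ,  0.        ,  0.        ]), 'extrinsics': array([[-6.88716291e-03,  9.99975812e-01,  9.70822769e-04,
         1.44424472e-01],
       [-8.09158719e-01, -6.14337122e-03,  5.87558020e-01,
         4.13334726e-01],
       [ 5.87549772e-01,  3.26105810e-03,  8.09181457e-01,
        -1.49611686e+00],
       [ 0.00000000e+00,  0.00000000e+00,  0.00000000e+00,
         1.00000000e+00]])}
top {'fx': 485.0311863965621, 'fy': 485.0311863965621, 'cx': 262.3130986903537, 'cy': 195.58926669180212, 'distortion': array([-0.03875423,  0.        ,  0.        ,  0.        ,  0.        ]), 'extrinsics': array([[ 1.96151629e-02, -9.99801164e-01,  3.58862785e-03,
        -1.51383189e-01],
       [ 9.90674292e-01,  1.99199003e-02,  1.34787408e-01,
        -5.65766423e-01],
       [-1.34832093e-01,  9.11284379e-04,  9.90868042e-01,
        -1.49098870e+00],
       [ 0.00000000e+00,  0.00000000e+00,  0.00000000e+00,
         1.00000000e+00]])}
```

View pics/scene0.png

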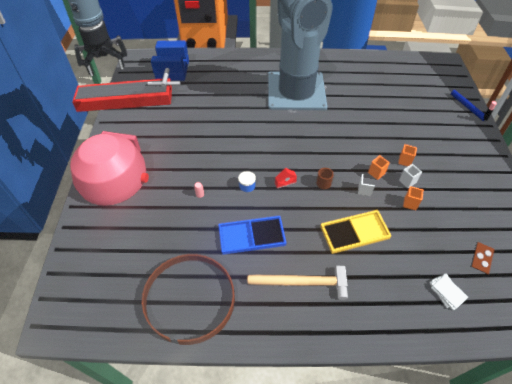

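View pics/top0.png

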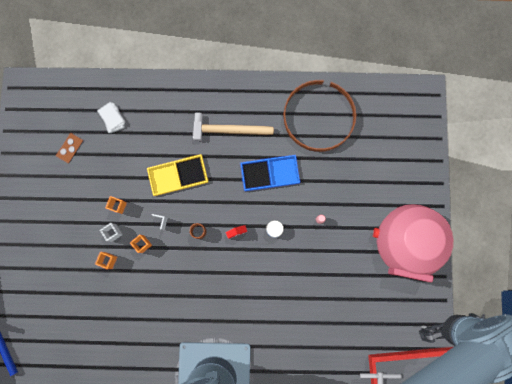

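The scene view shows the tube (412,176) ringed by orange look-alikes, and the angle iron (367,185), pipe (325,178), magnet (286,178), tin (247,181) and nozzle (199,189). In the top view the tube is at (111,232), pipe (197,231), magnet (236,232), nozzle (321,219), blue tray (270,173) and yellow tray (178,175).

```bash
cat > h.py <<'E'
import numpy as np, cv2
from rig import arm
def rays(n,uv):
    c=arm.camera_info(n);K=np.array([[c["fx"],0,c["cx"]],[0,c["fy"],c["cy"]],[0,0,1]])
    p=cv2.undistortPoints(np.float64(uv).reshape(-1,1,2),K,c["distortion"])[:,0]
    E=c["extrinsics"];R=E[:3,:3];o=-R.T@E[:3,3]
    return o,np.c_[p[:,0],-p[:,1],-np.ones(len(p))]@R
def plane(n,uv,z):
    o,d=rays(n,uv);return o+d*((z-o[2])/d[:,2])[:,None]
def cloud(n,depth):
    v,u=np.indices(depth.shape);o,d=rays(n,np.c_[u.ravel(),v.ravel()])
    return (o+d*depth.ravel()[:,None]).reshape(*depth.shape,3)
def look(n):
    im,d=arm.get_image(n);hsv=cv2.cvtColor(im,cv2.COLOR_RGB2HSV_FULL).astype(int);return im,hsv,cloud(n,d)
def off(target,yaw=None):
    "target TCP world pos & yaw -> rows' shift in the tool axes"
    from scipy.spatial.transform import Rotation as S
    o=arm.get_obs();R=S.from_euler('xyz',o["ee_rot"])
    t=R.inv().apply(np.array(target)-o["tool_pos"]);r=np.zeros(3)
    if yaw is not None: r=(R.inv()*S.from_euler('xyz',[np.pi,0,yaw])).as_rotvec()
    return np.round(t,4),np.round(r,4)
E
python3 - <<'E'
from h import *
im,h,P=look("top");im2,h2,P2=look("scene")
o,_=rays("top",[[0,0]]);print(o)
box=dict(tube=(98,220,124,244),angle=(150,212,168,232),pipe=(188,222,207,241),magnet=(225,223,248,240),tin=(265,219,286,240),nozzle=(314,212,328,226),blue=(236,152,304,194),yellow=(143,151,212,198))
box2=dict(tube=(401,163,423,188),angle=(357,173,376,196),pipe=(315,166,335,190),magnet=(274,166,299,189),tin=(237,170,259,193),nozzle=(192,180,207,198),blue=(215,213,290,256),yellow=(317,208,393,254))
top=dict(tube=.055,angle=.05,pipe=.05,magnet=.064,tin=.04,nozzle=.048,blue=.016,yellow=.016)
for k in box:
    for n,b,PP,HH in(("top",box[k],P,h),("scene",box2[k],P2,h2)):
        u0,v0,u1,v1=b;q=PP[v0:v1,u0:u1].reshape(-1,3);hh=HH[v0:v1,u0:u1].reshape(-1,3)
        m=q[:,2]>(.01 if k in("blue","yellow") else top[k]-.012)
        if k in("magnet",):m=q[:,2]>.008
        if k=="tube":m&=hh[:,1]<90
        q=q[m]; (c,s,a)=cv2.minAreaRect(np.float32(q[:,:2]*1000))
        print(k,n,m.sum(),"mean",q.mean(0).round(4),"rect",np.round(c,1),np.round(s,1),round(a,1),"z95",np.percentile(q[:,2],95).round(4))
for n,i,b in(("top",im,(85,180,335,255)),("scene",im2,(180,130,440,215))):
    x=i[b[1]:b[3],b[0]:b[2]];cv2.imwrite(f"pics/{n}1.png",cv2.resize(x,None,fx=3,fy=3,interpolation=cv2.INTER_CUBIC)[...,::-1])
E
```

```text
[ 0.36242653 -0.13872436  1.5541745 ]
tube top 84 mean [0.4429 0.3209 0.088 ] rect [393.4 112.3] [503.   53.6] 76.9 z95 0.06
tube scene 130 mean [0.4696 0.3192 0.0794] rect [809.8  96.2] [ 51.  932.8] 56.9 z95 0.0577
angle top 49 mean [0.4747 0.1511 0.1717] rect [419.1  37.3] [368.   36.1] 66.6 z95 1.5542
angle scene 69 mean [0.5037 0.1771 0.06  ] rect [844.7  39.7] [ 46.7 818.4] 67.7 z95 0.0524
pipe top 76 mean [0.4499 0.0499 0.1275] rect [410.6 -26.6] [243.5  45.5] 63.1 z95 0.4313
pipe scene 105 mean [0.4646 0.0588 0.055 ] rect [825.3 -24.5] [ 44. 809.] 77.0 z95 0.0528
magnet top 151 mean [ 0.4543 -0.0612  0.0464] rect [458.1 -59.9] [62.7 50.9] 89.6 z95 0.0634
magnet scene 272 mean [ 0.4621 -0.0605  0.036 ] rect [456.9 -59.6] [24.3 64.6] 23.4 z95 0.0605
tin top 209 mean [ 0.464  -0.1795  0.0623] rect [ 424.1 -173.4] [ 48.8 132.9] 80.8 z95 0.047
tin scene 201 mean [ 0.4813 -0.1787  0.0527] rect [ 828.8 -170.5] [772.7  49.3] 1.3 z95 0.0431
nozzle top 50 mean [ 0.497  -0.3218  0.0765] rect [ 439.1 -233.6] [ 23.3 242.9] 33.5 z95 0.0519
nozzle scene 53 mean [ 0.5053 -0.3237  0.0447] rect [ 504.6 -325. ] [21.7 20.3] 67.5 z95 0.0501
blue top 443 mean [ 0.6407 -0.1561  0.0531] rect [ 533.9 -175.1] [330.5 187.2] 7.5 z95 0.0224
blue scene 425 mean [ 0.6638 -0.1587  0.0375] rect [ 902.1 -117.8] [609.4 180.2] 9.7 z95 0.0192
yellow top 460 mean [0.6259 0.1193 0.0781] rect [566.9  12.2] [468.3 197.4] 59.3 z95 0.0227
yellow scene 434 mean [0.6572 0.1281 0.0479] rect [860.6 -11.6] [180.9 728.7] 56.5 z95 0.0195
```

View pics/top1.png

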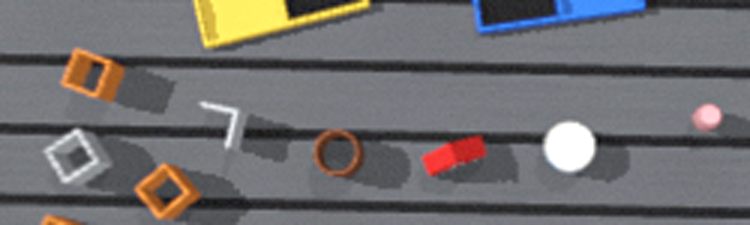

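View pics/scene1.png

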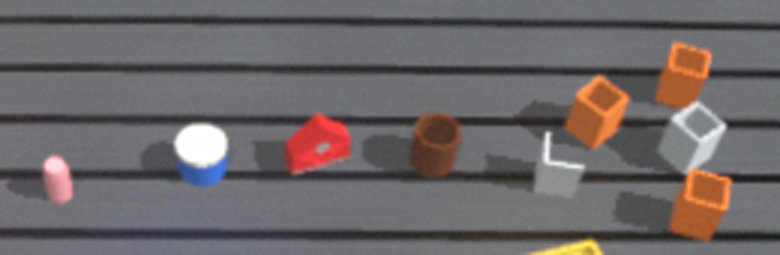

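The crops show the tube as a diamond at top1 (76,156), with orange tubes close by at (92,73), (167,191) and lower left. The angle iron is at (222,122), and the magnet is slightly rotated at (453,155). The depth has dropouts, so I'll filter those and cross-check by casting rays onto the rim planes.

```bash
python3 - <<'E'
from h import *
L={n:look(n) for n in("top","scene")}
B=dict(tube=((98,218,125,246),(400,161,424,190),.055),oA=((104,194,128,216),(400,184,428,211),.055),oB=((129,233,153,255),(367,153,391,180),.055),oC=((94,250,118,272),(398,142,420,168),.055),angle=((150,210,170,234),(356,172,378,198),.05),pipe=((187,221,208,242),(314,165,336,191),.05),magnet=((223,221,250,243),(272,165,300,190),.064),tin=((263,217,288,242),(236,169,261,194),.04),nozzle=((313,211,329,227),(191,179,208,199),.048),blue=((234,150,306,196),(213,211,292,258),.016),yellow=((141,149,214,200),(315,206,395,256),.016))
for k,(a,b,z) in B.items():
  for n,bb in(("top",a),("scene",b)):
    u0,v0,u1,v1=bb;im,h,P=L[n];q=P[v0:v1,u0:u1].reshape(-1,3);hh=h[v0:v1,u0:u1].reshape(-1,3)
    v,u=np.indices((v1-v0,u1-u0));uv=np.c_[u.ravel()+u0,v.ravel()+v0]
    m=(q[:,2]>(.009 if z<.02 else .008 if k=="magnet" else z-.012))&(q[:,2]<z+.012)
    if k in("tube","angle"):m&=(hh[:,1]<90)
    if k[0]=="o" :m&=(hh[:,1]>120)
    if k=="magnet":m&=hh[:,1]>120
    c,s,an=cv2.minAreaRect(np.float32(q[m,:2]*1000))
    t=plane(n,uv[m],z);c2,s2,a2=cv2.minAreaRect(np.float32(t[:,:2]*1000))
    print(f"{k:7}{n:6}{m.sum():4} depth",np.round(c,1),np.round(s,1),round(an,1)," plane",np.round(c2,1),np.round(s2,1),round(a2,1),"zmax",np.percentile(q[m,2],95).round(3))
E
```

```text
tube   top     81 depth [444.7 334.5] [41.7 40.4] 33.7  plane [444.3 332.8] [43.2 39.9] 36.5 zmax 0.059
tube   scene  122 depth [445.1 333.7] [42.4 45.3] 33.9  plane [448.1 331. ] [45.6 53. ] 35.1 zmax 0.058
oA     top     69 depth [530.7 324.2] [41.7 40. ] 70.9  plane [530.3 323.2] [44.4 39.9] 70.8 zmax 0.061
oA     scene  129 depth [531.8 323.6] [42.8 45.1] 70.4  plane [534.9 321.2] [44.4 51.1] 70.0 zmax 0.058
oB     top     78 depth [410.6 238.7] [40.9 41.8] 41.8  plane [410.2 237.6] [42.9 41.8] 41.1 zmax 0.06
oB     scene  114 depth [412.1 236.7] [40.9 48.6] 41.7  plane [417.4 233.9] [43.1 57.1] 43.6 zmax 0.057
oC     top     78 depth [356.7 343.6] [41.4 42. ] 71.6  plane [356.6 341.6] [44.2 41.4] 71.3 zmax 0.06
oC     scene  103 depth [359.3 343.6] [41.7 46.9] 67.2  plane [363.4 341.6] [42.8 52.2] 68.9 zmax 0.056
angle  top     45 depth [486.8 177.8] [52.  27.9] 34.8  plane [486.8 177.1] [54.2 28.3] 33.9 zmax 0.055
angle  scene   68 depth [489.2 178.1] [53.1 29.4] 38.1  plane [485.1 186.7] [39.2 51.4] 81.5 zmax 0.052
pipe   top     71 depth [454.1  60.2] [46.8 43.9] 1.2  plane [
[... 510 characters left out ...]
  plane [ 470.9 -177.5] [56.1 50.2] 39.6 zmax 0.043
nozzle top     50 depth [ 500.7 -325.6] [23.5 20.9] 61.2  plane [ 499.9 -324.8] [23.6 22.5] 27.0 zmax 0.053
nozzle scene   52 depth [ 504.1 -323.4] [21.8 21.2] 2.0  plane [ 507.6 -322.2] [27.1 20.9] 6.0 zmax 0.05
blue   top    560 depth [ 644.7 -165.7] [217.6 147.2] 87.1  plane [ 643.7 -165.6] [217.  146.4] 87.0 zmax 0.021
blue   scene  456 depth [ 649.4 -161.1] [ 96.7 180. ] 9.5  plane [ 651.3 -160.7] [ 97.7 180.1] 9.5 zmax 0.018
yellow top    545 depth [637.3 128.8] [136.1 216.1] 2.1  plane [637.3 128.1] [134.4 215.5] 2.6 zmax 0.021
yellow scene  469 depth [636.  136.3] [ 95.  183.8] 16.1  plane [637.7 135.3] [ 95.9 184.9] 15.5 zmax 0.018
```

```bash
cat > trays.py <<'E'
from h import *
def trays(excl=None):
  for n in("top","scene"):
    im,h,P=look(n)
    for k,lo,hi,bb in(("blue",140,185,dict(top=(225,140,312,205),scene=(205,200,300,265))[n]),("yellow",25,50,dict(top=(135,140,220,207),scene=(308,198,400,262))[n])):
        u0,v0,u1,v1=bb;s=h[v0:v1,u0:u1];m=((s[...,0]>lo)&(s[...,0]<hi)&(s[...,1]>150)&(s[...,2]>60)).astype(np.uint8)
        c=max(cv2.findContours(m,0,cv2.CHAIN_APPROX_NONE)[0],key=cv2.contourArea)[:,0]+[u0,v0]
        # upper rim: contour pixels, cast to z=.016; use depth z to keep rim pixels
        t=plane(n,c,.016)[:,:2]*1000;ctr,sz,an=cv2.minAreaRect(np.float32(t))
        print(n,k,np.round(ctr,1),np.round(sz,1),round(an,2))
trays()
E
python3 trays.py
```

```text
top blue [ 648.5 -162.6] [ 97.2 184.1] 9.38
top yellow [634.  135.5] [ 97.8 185.1] 16.39
scene blue [ 652.2 -161.2] [100.4 182.7] 9.45
scene yellow [638.8 134.9] [100.  187.6] 17.24
```

```bash
python3 -m inch '[{"jaw": 0.7}]' ; python3 - <<'E'
from h import *
print(off([.55,-.25,.2]),off([.445,.3335,.2],np.radians(124.5)))
E
```

```text
clock: 0.5
tool_pos: [0.2055, -0.6166, 0.2313]
ee_rot: [-3.142, 0.0, 0.322]
ft_force: [0.4, -0.4, -0.8]
finger_gap: 0.861
grasp_force: 0.0
(array([ 0.4427, -0.2388,  0.0312]), array([0., 0., 0.])) (array([ 0.5277, -0.8256,  0.0313]), array([-1.0000e-04, -0.0000e+00, -1.8511e+00]))
```

The rows are not in the units I measure in: shifts go in shares of 0.8 m and turns go in shares of 2 pi rad. I convert before sending: 0.22 m / 0.8 = 0.275, -0.05 m / 0.8 = -0.0625.

```bash
python3 -m inch '[{"sx": 0.0625, "sy": -0.0313, "jaw": 0.7}, {"sx": 0.1125, "sy": -0.0625, "jaw": 0.7}, {"sx": 0.1688, "sy": -0.0875, "jaw": 0.7}, {"sx": 0.225, "sy": -0.1188, "jaw": 0.7}, {"sx": 0.275, "sy": -0.15, "jaw": 0.7}]' >/dev/null; python3 -m inch '[{"sx": 0.0625, "sy": -0.0313, "jaw": 0.7}, {"sx": 0.1125, "sy": -0.0625, "jaw": 0.7}, {"sx": 0.1688, "sy": -0.0875, "jaw": 0.7}, {"sx": 0.225, "sy": -0.1188, "jaw": 0.7}, {"sx": 0.275, "sy": -0.15, "jaw": 0.7}]'; python3 -m inch '[{"rz": -0.0239, "jaw": 0.65}, {"rz": -0.0477, "jaw": 0.65}, {"rz": -0.0716, "jaw": 0.65}, {"rz": -0.0955, "jaw": 0.65}, {"rz": -0.1194, "jaw": 0.65}]'>/dev/null;python3 -m inch '[{"rz": -0.0239, "jaw": 0.65}, {"rz": -0.0477, "jaw": 0.65}, {"rz": -0.0716, "jaw": 0.65}, {"rz": -0.0955, "jaw": 0.65}, {"rz": -0.1194, "jaw": 0.65}]'
python3 - <<'E'
from h import *
print(off([.445,.3335,.15],np.radians(124.5)))
E
```

```text
clock: 1.5
tool_pos: [0.5473, -0.2498, 0.2315]
ee_rot: [3.141, -0.0, 0.321]
ft_force: [-0.2, -1.0, 0.1]
finger_gap: 0.701
grasp_force: 0.0
clock: 2.5
tool_pos: [0.5459, -0.2513, 0.2313]
ee_rot: [-3.142, 0.0, 1.828]
ft_force: [0.7, 0.1, 0.0]
finger_gap: 0.651
grasp_force: 0.0
(array([0.5913, 0.051 , 0.0812]), array([-0.000e+00,  2.000e-04, -3.452e-01]))
```

Scaled: 0.25 m / 0.8 = 0.3125, 0.05 m / 0.8 = 0.0625.

```bash
python3 -m inch '[{"sx": 0.0625, "jaw": 0.65}, {"sx": 0.125, "jaw": 0.65}, {"sx": 0.1875, "jaw": 0.65}, {"sx": 0.25, "jaw": 0.65}, {"sx": 0.3125, "jaw": 0.65}]'>/dev/null; python3 -m inch '[{"sx": 0.0625, "jaw": 0.65}, {"sx": 0.125, "jaw": 0.65}, {"sx": 0.1875, "jaw": 0.65}, {"sx": 0.25, "jaw": 0.65}, {"sx": 0.3125, "jaw": 0.65}]'>/dev/null;python3 -m inch '[{"rz": -0.0239, "sx": 0.05, "sy": 0.025, "sz": 0.025, "jaw": 0.65}, {"rz": -0.0477, "sx": 0.0875, "sy": 0.05, "sz": 0.05, "jaw": 0.65}, {"rz": -0.0549, "sx": 0.1125, "sy": 0.0625, "sz": 0.1, "jaw": 0.65}, {"rz": -0.0549, "sx": 0.1138, "sy": 0.0638, "sz": 0.1, "jaw": 0.65}, {"rz": -0.0549, "sx": 0.1138, "sy": 0.0638, "sz": 0.1013, "jaw": 0.65}]'
python3 - <<'E'
from h import *
print(off([.445,.3335,.02],np.radians(124.5)))
im,_=arm.get_image("scene");im2,_=arm.get_image("top")
a=cv2.resize(im[110:220,330:450],None,fx=4,fy=4);b=cv2.resize(im2[185:285,70:190],None,fx=4,fy=4)
c=np.zeros((440,960,3),np.uint8);c[:,:480]=a;c[:400,480:]=b;cv2.imwrite("pics/t2.png",cv2.resize(c,(796,365))[...,::-1])
E
```

```text
clock: 4.0
tool_pos: [0.4481, 0.3339, 0.1498]
ee_rot: [-3.14, -0.0, 2.167]
ft_force: [-0.1, -1.2, 1.0]
finger_gap: 0.648
grasp_force: 0.0
(array([ 0.0013, -0.0025,  0.1298]), array([-0.0018, -0.0003, -0.0061]))
```

View pics/t2.png

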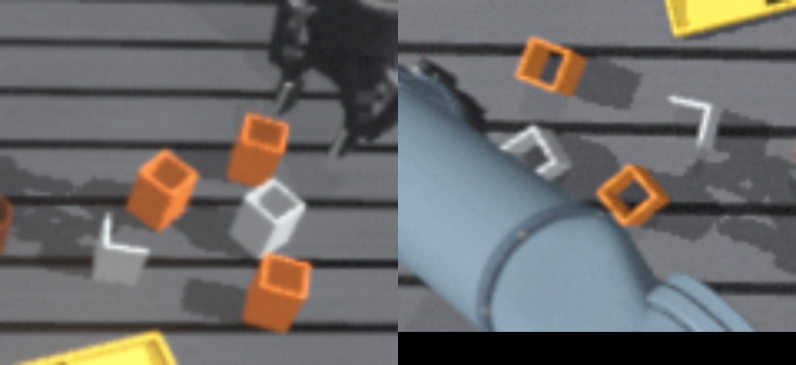

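The gripper is over the tube, with its fingers at (290,95) and (340,145) in line with the tube's flats and the neighbours clear. I'll go down and close.

Scaled: 0.129 m / 0.8 = 0.1613, 0.11 m / 0.8 = 0.1375.

```bash
python3 -m inch '[{"sx": 0.0013, "sy": -0.0031, "sz": 0.0375, "jaw": 0.65}, {"sx": 0.0013, "sy": -0.0031, "sz": 0.075, "jaw": 0.65}, {"sx": 0.0013, "sy": -0.0031, "sz": 0.1125, "jaw": 0.65}, {"sx": 0.0013, "sy": -0.0031, "sz": 0.1375, "jaw": 0.65}, {"sx": 0.0013, "sy": -0.0031, "sz": 0.1613, "jaw": 0.65}]'; python3 -m inch '[{"jaw": 0.65}, {"jaw": 0.3}, {"jaw": 0.3}, {"jaw": 0.3}, {"jaw": 0.3}]'
```

```text
clock: 4.6
tool_pos: [0.4474, 0.3326, 0.0221]
ee_rot: [3.139, 0.001, 2.164]
ft_force: [-0.2, 0.6, 0.3]
finger_gap: 0.647
grasp_force: 0.0
clock: 5.1
tool_pos: [0.4473, 0.3338, 0.0232]
ee_rot: [3.139, 0.001, 2.166]
ft_force: [-0.5, -2.1, 8.4]
finger_gap: 0.46
grasp_force: 61.6
```

Scaled: -0.13 m / 0.8 = -0.1625, -0.11 m / 0.8 = -0.1375.

```bash
python3 -m inch '[{"sz": -0.025, "jaw": 0.3}, {"sz": -0.0625, "jaw": 0.3}, {"sz": -0.1, "jaw": 0.3}, {"sz": -0.1375, "jaw": 0.3}, {"sz": -0.1625, "jaw": 0.3}]'
python3 - <<'E'
from h import *
print(off([.6567,-.2054,.15],np.radians(99.4)))
E
```

```text
clock: 5.6
tool_pos: [0.4464, 0.3338, 0.154]
ee_rot: [3.139, 0.0, 2.167]
ft_force: [-0.3, 0.9, -2.5]
finger_gap: 0.462
grasp_force: 61.0
(array([-0.5643, -0.1286,  0.0037]), array([ 0.0027, -0.0005,  0.4319]))
```

Scaled: -0.2 m / 0.8 = -0.25, -0.16 m / 0.8 = -0.2.

```bash
python3 -m inch '[{"sx": -0.05, "sy": -0.0125, "jaw": 0.3}, {"sx": -0.1, "sy": -0.025, "jaw": 0.3}, {"sx": -0.15, "sy": -0.0375, "jaw": 0.3}, {"sx": -0.2, "sy": -0.05, "jaw": 0.3}, {"sx": -0.25, "sy": -0.0563, "jaw": 0.3}]'>/dev/null;python3 -m inch '[{"sx": -0.05, "sy": -0.0125, "jaw": 0.3}, {"sx": -0.1, "sy": -0.025, "jaw": 0.3}, {"sx": -0.15, "sy": -0.0375, "jaw": 0.3}, {"sx": -0.2, "sy": -0.05, "jaw": 0.3}, {"sx": -0.25, "sy": -0.0563, "jaw": 0.3}]'>/dev/null; python3 -m inch '[{"rz": 0.0175, "sx": -0.05, "sy": -0.0125, "jaw": 0.3}, {"rz": 0.035, "sx": -0.1, "sy": -0.025, "jaw": 0.3}, {"rz": 0.0525, "sx": -0.15, "sy": -0.0375, "jaw": 0.3}, {"rz": 0.0684, "sx": -0.1875, "sy": -0.0438, "jaw": 0.3}, {"rz": 0.0688, "sx": -0.205, "sy": -0.0483, "sz": 0.0038, "jaw": 0.3}]'
python3 - <<'E'
from h import *
print(off([.6567,-.2054,.028],np.radians(99.4)))
E
```

```text
clock: 7.1
tool_pos: [0.6567, -0.2097, 0.149]
ee_rot: [3.14, 0.003, 1.73]
ft_force: [0.0, 0.1, -2.7]
finger_gap: 0.462
grasp_force: 61.1
(array([0.0045, 0.0005, 0.121 ]), array([ 0.0012,  0.0025, -0.0053]))
```

Scaled: 0.09 m / 0.8 = 0.1125, 0.06 m / 0.8 = 0.075.

```bash
python3 -m inch '[{"sx": 0.0056, "sy": 0.0006, "sz": 0.0375, "jaw": 0.3}, {"sx": 0.0056, "sy": 0.0006, "sz": 0.075, "jaw": 0.3}, {"sx": 0.0056, "sy": 0.0006, "sz": 0.1125, "jaw": 0.3}, {"sx": 0.0056, "sy": 0.0006, "sz": 0.1125, "jaw": 0.3}]'
python3 - <<'E'
from h import *
print(off([.6567,-.2054,.028],np.radians(99.4)))
im,_=arm.get_image("scene");im2,_=arm.get_image("top")
a=cv2.resize(im[170:270,200:300],(400,400));b=cv2.resize(im2[130:230,220:320],(400,400))
cv2.imwrite("pics/t3.png",np.hstack([a,b])[...,::-1])
E
```

```text
clock: 7.5
tool_pos: [0.6518, -0.1989, 0.0539]
ee_rot: [-3.134, -0.004, 1.738]
ft_force: [-1.0, 0.5, -2.3]
finger_gap: 0.459
grasp_force: 61.0
(array([-0.0073,  0.0039,  0.0259]), array([-0.0079, -0.0043,  0.0037]))
```

View pics/t3.png

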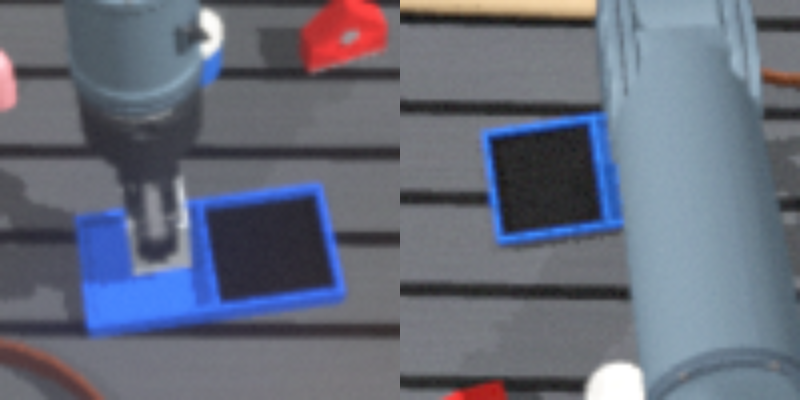

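The tube (158,255) is hanging over the bare bay, a little towards the divider and the near wall. The measured position is jumping by millimetres, so I'll let it settle and re-read.

```bash
for i in 1 2 3; do python3 -m inch '[{"jaw": 0.3}]' | grep tool_pos; done
python3 - <<'E'
from h import *
print(off([.6567,-.2054,.028],np.radians(99.4)))
E
```

```text
tool_pos: [0.6572, -0.2007, 0.0605]
tool_pos: [0.6572, -0.2011, 0.0604]
tool_pos: [0.6567, -0.2012, 0.0598]
(array([-0.0042, -0.0008,  0.0318]), array([0.002 , 0.0009, 0.0002]))
```

Scaled: 0.0305 m / 0.8 = 0.0381, -0.004 m / 0.8 = -0.005.

```bash
python3 -m inch '[{"sx": -0.005, "sy": -0.001, "sz": 0.0125, "jaw": 0.3}, {"sx": -0.005, "sy": -0.001, "sz": 0.025, "jaw": 0.3}, {"sx": -0.005, "sy": -0.001, "sz": 0.035, "jaw": 0.3}, {"sx": -0.005, "sy": -0.001, "sz": 0.0381, "jaw": 0.3}, {"sx": -0.005, "sy": -0.001, "sz": 0.0381, "jaw": 0.3}]';  python3 -m inch '[{"jaw": 0.3}, {"jaw": 0.3}]'
```

```text
clock: 8.4
tool_pos: [0.655, -0.2052, 0.0274]
ee_rot: [-3.14, -0.0, 1.735]
ft_force: [-2.7, -0.9, 2.0]
finger_gap: 0.456
grasp_force: 61.5
clock: 8.6
tool_pos: [0.6556, -0.205, 0.0274]
ee_rot: [-3.142, -0.0, 1.735]
ft_force: [-0.5, -0.7, -2.7]
finger_gap: 0.459
grasp_force: 61.3
```

Scaled: 0.001 m / 0.8 = 0.0013.

```bash
python3 -m inch '[{"sz": 0.0013, "jaw": 0.3}, {"sz": 0.0013, "jaw": 0.3}]'; python3 -m inch '[{"jaw": 0.6}, {"jaw": 0.6}, {"jaw": 0.6}]'; python3 -m inch '[{"sz": -0.025, "jaw": 0.6}, {"sz": -0.075, "jaw": 0.6}, {"sz": -0.125, "jaw": 0.6}, {"sz": -0.175, "jaw": 0.6}, {"sz": -0.175, "jaw": 0.6}]';python3 - <<'E'
from h import *
print(off([.5025,-.3245,.15],np.radians(99.4)))
E
```

```text
clock: 8.8
tool_pos: [0.6557, -0.205, 0.0273]
ee_rot: [-3.141, 0.0, 1.735]
ft_force: [-4.5, -0.3, 4.9]
finger_gap: 0.46
grasp_force: 62.1
clock: 9.1
tool_pos: [0.656, -0.205, 0.0267]
ee_rot: [3.141, -0.0, 1.735]
ft_force: [0.3, 0.1, 0.0]
finger_gap: 0.603
grasp_force: 0.0
clock: 9.6
tool_pos: [0.6601, -0.2055, 0.1753]
ee_rot: [3.13, 0.005, 1.735]
ft_force: [0.4, 0.4, 0.0]
finger_gap: 0.598
grasp_force: 0.0
(array([-0.0916, -0.1752,  0.0237]), array([ 0.0115,  0.0046, -0.0002]))
```

Scaled: -0.175 m / 0.8 = -0.2188, -0.16 m / 0.8 = -0.2.

```bash
python3 -m inch '[{"sx": -0.025, "sy": -0.05, "jaw": 0.6}, {"sx": -0.05, "sy": -0.1, "jaw": 0.6}, {"sx": -0.075, "sy": -0.15, "sz": 0.0125, "jaw": 0.6}, {"sx": -0.1, "sy": -0.2, "sz": 0.0188, "jaw": 0.6}, {"sx": -0.1138, "sy": -0.2188, "sz": 0.025, "jaw": 0.6}]'; python3 -m inch '[{"sz": 0.025, "jaw": 0.6}, {"sz": 0.0625, "jaw": 0.6}, {"sz": 0.075, "jaw": 0.6}, {"sz": 0.075, "jaw": 0.6}, {"sz": 0.075, "jaw": 0.6}]';python3 - <<'E'
from h import *
print(off([.5025,-.3245,.009],np.radians(99.4)))
im,_=arm.get_image("scene");im2,_=arm.get_image("top")
a=cv2.resize(im[140:240,150:250],(400,400));b=cv2.resize(im2[140:240,220:320],(400,400))
cv2.imwrite("pics/t4.png",np.hstack([a,b])[...,::-1])
E
```

```text
clock: 10.1
tool_pos: [0.4936, -0.3272, 0.1471]
ee_rot: [-3.139, 0.002, 1.73]
ft_force: [-0.4, -0.3, -0.3]
finger_gap: 0.604
grasp_force: 0.0
clock: 10.6
tool_pos: [0.499, -0.3233, 0.0879]
ee_rot: [3.14, 0.001, 1.736]
ft_force: [0.9, -0.6, -0.3]
finger_gap: 0.598
grasp_force: 0.0
(array([-0.0017,  0.0032,  0.0789]), array([0.0013, 0.0006, 0.0008]))
```

View pics/t4.png

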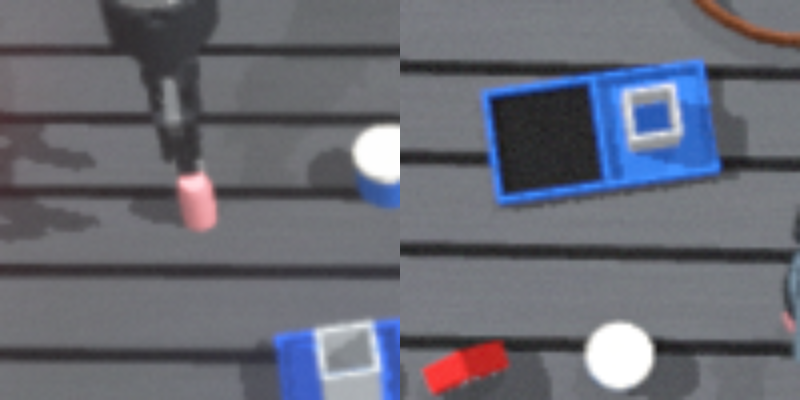

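The tube stands in the blue bare bay at (652,118), and the gripper hangs over the nozzle (197,200). Going down to grasp it.

Scaled: 0.0785 m / 0.8 = 0.0981, 0.06 m / 0.8 = 0.075.

```bash
python3 -m inch '[{"sx": -0.0019, "sy": 0.0038, "sz": 0.025, "jaw": 0.6}, {"sx": -0.0019, "sy": 0.0038, "sz": 0.05, "jaw": 0.6}, {"sx": -0.0019, "sy": 0.0038, "sz": 0.075, "jaw": 0.6}, {"sx": -0.0019, "sy": 0.0038, "sz": 0.0981, "jaw": 0.6}, {"sx": -0.0019, "sy": 0.0038, "sz": 0.0981, "jaw": 0.6}]'; python3 -m inch '[{"jaw": 0.6}, {"jaw": 0.2}, {"jaw": 0.2}, {"jaw": 0.2}, {"jaw": 0.2}]'; python3 - <<'E'
from h import *
B=(236,148,304,194)
im,h,P=look("top");im2,h2,P2=look("scene")
for n,P in(("top",P),("scene",P2)):
    m=(abs(P[...,0]-.6567)<.045)&(abs(P[...,1]+.2054)<.045)&(P[...,2]>.045)&(P[...,2]<.075);q=P[m]
    print(n,m.sum(),cv2.minAreaRect(np.float32(q[:,:2]*1000)),np.percentile(q[:,2],95))
import trays
E
```

```text
clock: 11.2
tool_pos: [0.4999, -0.3237, 0.0066]
ee_rot: [-3.139, -0.002, 1.735]
ft_force: [-0.3, -0.6, -0.5]
finger_gap: 0.601
grasp_force: 0.0
clock: 11.7
tool_pos: [0.502, -0.3249, 0.0097]
ee_rot: [3.14, 0.001, 1.735]
ft_force: [-0.7, -0.1, 6.2]
finger_gap: 0.283
grasp_force: 59.0
top 70 ((655.6737670898438, -202.7084503173828), (40.98932647705078, 40.40962219238281), 8.78926944732666) 0.06534638702820172
scene 131 ((656.4999389648438, -201.60076904296875), (42.48334503173828, 40.2848014831543), 9.299519538879395) 0.0608893564002847
top blue [ 648.6 -162.9] [ 97.1 184.6] 9.38
top yellow [635.  136.3] [ 97.4 184.7] 15.4
scene blue [ 652.1 -161.2] [100.  182.7] 9.49
scene yellow [639.  135.1] [ 99.1 187.5] 17.03
```

Scaled: -0.11 m / 0.8 = -0.1375, -0.08 m / 0.8 = -0.1.

```bash
python3 -m inch '[{"sz": -0.025, "jaw": 0.2}, {"sz": -0.0625, "jaw": 0.2}, {"sz": -0.1, "jaw": 0.2}, {"sz": -0.1375, "jaw": 0.2}, {"sz": -0.1375, "jaw": 0.2}]';python3 -m inch '[{"jaw": 0.2}, {"jaw": 0.2}]'
python3 - <<'E'
from h import *
print(off([.6423,-.1186,.12],np.radians(99.4)))
E
```

```text
clock: 12.4
tool_pos: [0.5039, -0.3258, 0.1229]
ee_rot: [3.136, 0.005, 1.735]
ft_force: [1.0, -1.4, -0.3]
finger_gap: 0.284
grasp_force: 58.8
clock: 12.6
tool_pos: [0.5002, -0.3242, 0.1174]
ee_rot: [-3.14, -0.001, 1.735]
ft_force: [-0.1, 0.2, -1.4]
finger_gap: 0.287
grasp_force: 58.8
(array([ 0.1797,  0.1737, -0.0027]), array([-0.0014, -0.0009, -0.0001]))
```

Scaled: 0.15 m / 0.8 = 0.1875, 0.145 m / 0.8 = 0.1813.

```bash
python3 -m inch '[{"sx": 0.0375, "sy": 0.0375, "jaw": 0.2}, {"sx": 0.075, "sy": 0.075, "jaw": 0.2}, {"sx": 0.1125, "sy": 0.1125, "jaw": 0.2}, {"sx": 0.15, "sy": 0.1438, "jaw": 0.2}, {"sx": 0.1875, "sy": 0.1813, "jaw": 0.2}]'>/dev/null;python3 -m inch '[{"sx": 0.025, "sy": 0.025, "jaw": 0.2}, {"sx": 0.0371, "sy": 0.0359, "sz": 0.025, "jaw": 0.2}, {"sx": 0.0371, "sy": 0.0359, "sz": 0.0625, "jaw": 0.2}, {"sx": 0.0371, "sy": 0.0359, "sz": 0.075, "jaw": 0.2}, {"sx": 0.0371, "sy": 0.0359, "sz": 0.075, "jaw": 0.2}]';python3 -m inch '[{"jaw": 0.2}, {"jaw": 0.2}]'
python3 - <<'E'
from h import *
print(off([.6423,-.1186,.0165],np.radians(99.4)))
E
```

```text
clock: 13.6
tool_pos: [0.6408, -0.119, 0.0556]
ee_rot: [-3.136, -0.001, 1.735]
ft_force: [0.6, 0.4, -0.4]
finger_gap: 0.286
grasp_force: 58.9
clock: 13.8
tool_pos: [0.6439, -0.1193, 0.0596]
ee_rot: [3.14, 0.001, 1.734]
ft_force: [0.1, 0.2, -0.5]
finger_gap: 0.288
grasp_force: 58.9
(array([ 0.001 , -0.0015,  0.0431]), array([ 0.0018,  0.0006, -0.0008]))
```

Scaled: 0.0425 m / 0.8 = 0.0531, 0.04 m / 0.8 = 0.05.

```bash
python3 -m inch '[{"sx": 0.0006, "sy": -0.0013, "sz": 0.0125, "jaw": 0.2}, {"sx": 0.0006, "sy": -0.0013, "sz": 0.025, "jaw": 0.2}, {"sx": 0.0006, "sy": -0.0013, "sz": 0.0375, "jaw": 0.2}, {"sx": 0.0006, "sy": -0.0013, "sz": 0.05, "jaw": 0.2}, {"sx": 0.0006, "sy": -0.0013, "sz": 0.0531, "jaw": 0.2}]';python3 -m inch '[{"jaw": 0.2}, {"jaw": 0.2}, {"sz": 0.0013, "jaw": 0.2}, {"sz": 0.0013, "jaw": 0.2}]'
```

```text
clock: 14.3
tool_pos: [0.6415, -0.1184, 0.0156]
ee_rot: [-3.14, 0.0, 1.735]
ft_force: [-8.8, 0.4, 25.3]
finger_gap: 0.286
grasp_force: 61.6
clock: 14.7
tool_pos: [0.6415, -0.1184, 0.0156]
ee_rot: [-3.14, 0.0, 1.735]
ft_force: [-6.5, 1.1, 13.5]
finger_gap: 0.283
grasp_force: 60.7
```

Scaled: -0.0008 m / 0.8 = -0.001.

```bash
python3 -m inch '[{"sz": -0.001, "jaw": 0.2}, {"sz": -0.001, "jaw": 0.2}, {"sz": -0.001, "jaw": 0.2}]'|grep ft;  python3 -m inch '[{"sz": -0.0013, "jaw": 0.5}, {"sz": -0.0013, "jaw": 0.5}, {"sz": -0.0013, "jaw": 0.5}, {"sz": -0.0013, "jaw": 0.5}]'; python3 -m inch '[{"sz": -0.025, "jaw": 0.5}, {"sz": -0.075, "jaw": 0.5}, {"sz": -0.125, "jaw": 0.5}, {"sz": -0.175, "jaw": 0.5}, {"sz": -0.175, "jaw": 0.5}]';python3 -m inch '[{"jaw": 0.75}, {"jaw": 0.75}]';python3 - <<'E'
from h import *
print(off([.455,.0605,.15],np.radians(99.4)))
E
```

```text
ft_force: [-4.4, 0.8, 7.5]
clock: 15.4
tool_pos: [0.6421, -0.1184, 0.0163]
ee_rot: [-3.142, -0.0, 1.735]
ft_force: [0.5, -0.5, 0.3]
finger_gap: 0.501
grasp_force: 0.0
clock: 15.9
tool_pos: [0.6464, -0.1184, 0.1646]
ee_rot: [3.13, 0.003, 1.735]
ft_force: [1.1, 0.1, 0.5]
finger_gap: 0.5
grasp_force: 0.0
clock: 16.1
tool_pos: [0.6413, -0.1185, 0.1561]
ee_rot: [-3.14, -0.0, 1.735]
ft_force: [0.1, -0.7, -0.5]
finger_gap: 0.746
grasp_force: 0.0
(array([ 0.2071, -0.1545,  0.0064]), array([-0.0014, -0.0002,  0.    ]))
```

Scaled: 0.2 m / 0.8 = 0.25, 0.16 m / 0.8 = 0.2.

```bash
python3 -m inch '[{"sx": 0.05, "sy": -0.0375, "jaw": 0.75}, {"sx": 0.1, "sy": -0.075, "jaw": 0.75}, {"sx": 0.15, "sy": -0.1125, "jaw": 0.75}, {"sx": 0.2, "sy": -0.15, "jaw": 0.75}, {"sx": 0.25, "sy": -0.1875, "jaw": 0.75}]'>/dev/null;python3 -m inch '[{"sx": 0.0088, "sy": -0.0056, "sz": 0.025, "jaw": 0.75}, {"sx": 0.0088, "sy": -0.0056, "sz": 0.0625, "jaw": 0.75}, {"sx": 0.0088, "sy": -0.0056, "sz": 0.0938, "jaw": 0.75}, {"sx": 0.0088, "sy": -0.0056, "sz": 0.0938, "jaw": 0.75}, {"sx": 0.0088, "sy": -0.0056, "sz": 0.0938, "jaw": 0.75}]'
python3 - <<'E'
from h import *
print(off([.455,.0605,.0185],np.radians(99.4)))
im,_=arm.get_image("scene");im2,_=arm.get_image("top")
a=cv2.resize(im[140:240,270:370],(400,400));b=cv2.resize(im[185:285,205:305],(400,400))
cv2.imwrite("pics/t5.png",np.hstack([a,b])[...,::-1])
E
```

```text
clock: 17.1
tool_pos: [0.4551, 0.0606, 0.0813]
ee_rot: [-3.139, -0.0, 1.735]
ft_force: [0.2, 0.7, 0.5]
finger_gap: 0.748
grasp_force: 0.0
(array([-0.0001,  0.    ,  0.0628]), array([-0.0022, -0.0004,  0.0003]))
```

View pics/t5.png

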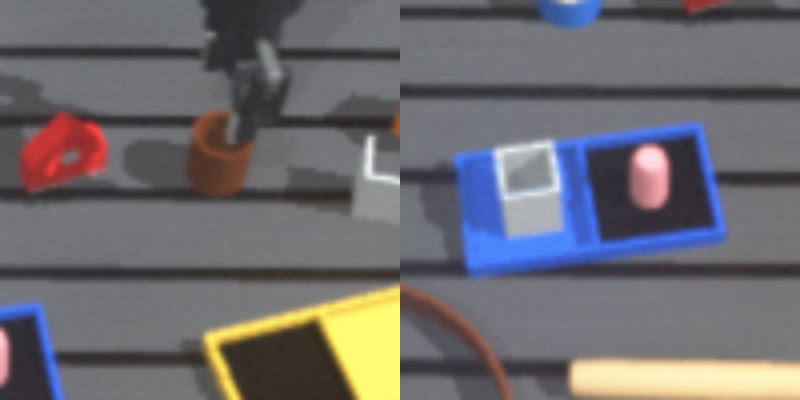

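Both blue-tray pieces stand upright: the tube at (530,185) and the nozzle at (650,175). Over the pipe, the visible finger (255,95) looks right of the pipe rim (220,128), so I'll check that by depth.

```bash
python3 - <<'E'
from h import *
im,h,P=look("scene")
r=(abs(P[...,0]-.455)<.09)&(abs(P[...,1]-.06)<.08)
for lo,hi in((.03,.045),(.045,.06),(.075,.09),(.09,.11),(.11,.13),(.13,.15)):
    q=P[r&(P[...,2]>lo)&(P[...,2]<hi)]
    if len(q):print(lo,len(q),"min",q.min(0).round(3),"max",q.max(0).round(3),"mean",q.mean(0).round(3))
E
```

```text
0.03 63 min [0.433 0.039 0.03 ] max [0.48  0.08  0.045] mean [0.462 0.057 0.037]
0.045 51 min [0.433 0.041 0.045] max [0.481 0.081 0.052] mean [0.461 0.057 0.049]
0.075 1 min [0.425 0.057 0.09 ] max [0.425 0.057 0.09 ] mean [0.425 0.057 0.09 ]
0.09 54 min [0.42  0.041 0.09 ] max [0.505 0.075 0.11 ] mean [0.462 0.055 0.101]
0.11 40 min [0.419 0.041 0.11 ] max [0.505 0.067 0.129] mean [0.454 0.051 0.118]
0.13 69 min [0.4   0.035 0.131] max [0.522 0.08  0.15 ] mean [0.488 0.057 0.142]
```

Depth puts the fingers at x 0.42–0.505 and y about 0.041–0.075, straddling the pipe, so the shift was parallax. Going down.

Scaled: 0.0625 m / 0.8 = 0.0781, 0.045 m / 0.8 = 0.0563.

```bash
python3 -m inch '[{"sz": 0.0188, "jaw": 0.75}, {"sz": 0.0375, "jaw": 0.75}, {"sz": 0.0563, "jaw": 0.75}, {"sz": 0.0781, "jaw": 0.75}, {"sz": 0.0781, "jaw": 0.75}]'; python3 -m inch '[{"jaw": 0.75}, {"jaw": 0.4}, {"jaw": 0.4}, {"jaw": 0.4}, {"jaw": 0.4}]'; python3 -m inch '[{"sz": -0.025, "jaw": 0.4}, {"sz": -0.0625, "jaw": 0.4}, {"sz": -0.1, "jaw": 0.4}, {"sz": -0.1375, "jaw": 0.4}, {"sz": -0.1375, "jaw": 0.4}]';python3 -m inch '[{"jaw": 0.4}, {"jaw": 0.4}]';python3 - <<'E'
from h import *
print(off([.6234,.1773,.12],np.radians(106.7)))
E
```

```text
clock: 17.75
tool_pos: [0.4553, 0.0603, 0.0185]
ee_rot: [-3.14, 0.0, 1.735]
ft_force: [0.0, -0.9, 0.5]
finger_gap: 0.753
grasp_force: 0.0
clock: 18.25
tool_pos: [0.4562, 0.0605, 0.0204]
ee_rot: [3.14, 0.001, 1.734]
ft_force: [-2.2, 0.2, 8.8]
finger_gap: 0.539
grasp_force: 60.8
clock: 18.75
tool_pos: [0.4584, 0.0609, 0.1328]
ee_rot: [3.134, 0.001, 1.734]
ft_force: [0.3, 0.3, -2.5]
finger_gap: 0.539
grasp_force: 63.1
clock: 18.95
tool_pos: [0.4549, 0.0601, 0.1282]
ee_rot: [-3.14, 0.0, 1.735]
ft_force: [0.3, -1.0, -3.0]
finger_gap: 0.536
grasp_force: 63.1
(array([0.0882, 0.1854, 0.0079]), array([-1.800e-03,  1.000e-04, -1.276e-01]))
```

Scaled: 0.185 m / 0.8 = 0.2313, 0.16 m / 0.8 = 0.2, -0.127 rad / 6.2832 = -0.0202.

```bash
python3 -m inch '[{"rz": -0.0048, "sx": 0.025, "sy": 0.05, "jaw": 0.4}, {"rz": -0.0095, "sx": 0.05, "sy": 0.1, "jaw": 0.4}, {"rz": -0.0159, "sx": 0.075, "sy": 0.15, "jaw": 0.4}, {"rz": -0.0202, "sx": 0.1, "sy": 0.2, "jaw": 0.4}, {"rz": -0.0202, "sx": 0.11, "sy": 0.2313, "jaw": 0.4}]'>/dev/null;python3 -m inch '[{"sz": 0.025, "jaw": 0.4}, {"sz": 0.0625, "jaw": 0.4}, {"sz": 0.0875, "jaw": 0.4}, {"sz": 0.0875, "jaw": 0.4}, {"sz": 0.0875, "jaw": 0.4}]';python3 -m inch '[{"jaw": 0.4}, {"jaw": 0.4}]'|grep pos
python3 - <<'E'
from h import *
print(off([.6234,.1773,.025],np.radians(106.7)))
E
```

```text
clock: 19.95
tool_pos: [0.6232, 0.1776, 0.0581]
ee_rot: [-3.139, -0.0, 1.862]
ft_force: [-0.5, 0.1, -1.0]
finger_gap: 0.538
grasp_force: 62.8
tool_pos: [0.6248, 0.1779, 0.0603]
(array([-0.0002, -0.0016,  0.0353]), array([ 0.002 , -0.    , -0.0005]))
```

Scaled: 0.0345 m / 0.8 = 0.0431, 0.03 m / 0.8 = 0.0375.

```bash
python3 -m inch '[{"sy": -0.0013, "sz": 0.0125, "jaw": 0.4}, {"sy": -0.0013, "sz": 0.025, "jaw": 0.4}, {"sy": -0.0013, "sz": 0.0375, "jaw": 0.4}, {"sy": -0.0013, "sz": 0.0431, "jaw": 0.4}, {"sy": -0.0013, "sz": 0.0431, "jaw": 0.4}]'|grep ft;python3 -m inch '[{"jaw": 0.4}, {"sz": 0.0006, "jaw": 0.4}, {"sz": 0.0006, "jaw": 0.4}]'
```

```text
ft_force: [-4.1, -2.2, 5.1]
clock: 20.95
tool_pos: [0.6223, 0.1769, 0.0245]
ee_rot: [-3.14, 0.001, 1.862]
ft_force: [-5.0, -2.3, 9.0]
finger_gap: 0.538
grasp_force: 64.4
```

Scaled: -0.13 m / 0.8 = -0.1625, -0.1 m / 0.8 = -0.125.

```bash
python3 -m inch '[{"jaw": 0.7}, {"jaw": 0.7}, {"jaw": 0.7}, {"jaw": 0.7}]'; python3 -m inch '[{"sz": -0.025, "jaw": 0.7}, {"sz": -0.075, "jaw": 0.7}, {"sz": -0.125, "jaw": 0.7}, {"sz": -0.1625, "jaw": 0.5}, {"sz": -0.1625, "jaw": 0.5}]';python3 -m inch '[{"jaw": 0.5}, {"jaw": 0.5}]';python3 - <<'E'
from h import *
print(off([.4555,-.0597,.15],np.radians(111.5)))
E
```

```text
clock: 21.35
tool_pos: [0.6231, 0.1774, 0.0239]
ee_rot: [3.141, -0.0, 1.862]
ft_force: [0.1, 0.3, -0.1]
finger_gap: 0.702
grasp_force: 0.0
clock: 21.85
tool_pos: [0.6261, 0.179, 0.1608]
ee_rot: [3.132, -0.0, 1.862]
ft_force: [0.3, 0.0, -1.3]
finger_gap: 0.499
grasp_force: 0.0
clock: 22.05
tool_pos: [0.6224, 0.1769, 0.1536]
ee_rot: [-3.14, 0.0, 1.862]
ft_force: [-0.1, 0.4, 0.2]
finger_gap: 0.499
grasp_force: 0.0
(array([-0.1787, -0.2278,  0.004 ]), array([-0.0013,  0.0002, -0.0842]))
```

Scaled: -0.19 m / 0.8 = -0.2375, -0.152 m / 0.8 = -0.19, -0.084 rad / 6.2832 = -0.0134.

```bash
python3 -m inch '[{"rz": -0.0032, "sx": -0.0375, "sy": -0.0475, "jaw": 0.5}, {"rz": -0.0064, "sx": -0.075, "sy": -0.095, "jaw": 0.5}, {"rz": -0.0095, "sx": -0.1125, "sy": -0.1425, "jaw": 0.5}, {"rz": -0.0127, "sx": -0.15, "sy": -0.19, "jaw": 0.5}, {"rz": -0.0134, "sx": -0.1875, "sy": -0.2375, "jaw": 0.5}]'>/dev/null;python3 - <<'E'
from h import *
print(off([.4555,-.0597,.1],np.radians(111.5)))
E
```

```text
(array([-0.025 , -0.0381,  0.0532]), array([-0.002 , -0.0009,  0.0005]))
```

The rows are not in the units I measure in: shifts go in shares of 0.8 m and turns go in shares of 2 pi rad. I convert before sending: 0.053 m / 0.8 = 0.0663, -0.0395 m / 0.8 = -0.0494.

```bash
python3 -m inch '[{"sx": -0.0319, "sy": -0.0494, "sz": 0.0125, "jaw": 0.5}, {"sx": -0.0319, "sy": -0.0494, "sz": 0.0375, "jaw": 0.5}, {"sx": -0.0319, "sy": -0.0494, "sz": 0.0663, "jaw": 0.5}, {"sx": -0.0319, "sy": -0.0494, "sz": 0.0663, "jaw": 0.5}, {"sx": -0.0319, "sy": -0.0494, "sz": 0.0663, "jaw": 0.5}]';python3 -m inch '[{"jaw": 0.5}, {"jaw": 0.5}]'|grep pos
python3 - <<'E'
from h import *
print(off([.4555,-.0597,.0175],np.radians(111.5)))
for n in("top","scene"):
    im,h,P=look(n)
    m=(abs(P[...,0]-.455)<.06)&(abs(P[...,1]+.06)<.06)&(P[...,2]>.01)&(P[...,2]<.067)&(h[...,1]>150)&((h[...,0]<12)|(h[...,0]>245))
    print(n,m.sum(),cv2.minAreaRect(np.float32(P[m][:,:2]*1000)) if m.sum()>3 else "")
    m=(abs(P[...,0]-.6234)<.045)&(abs(P[...,1]-.1773)<.045)&(P[...,2]>.042)&(P[...,2]<.07)
    print(n,"pipe",m.sum(),cv2.minAreaRect(np.float32(P[m][:,:2]*1000)))
E
```

```text
clock: 23.05
tool_pos: [0.4561, -0.0586, 0.1008]
ee_rot: [-3.14, -0.001, 1.947]
ft_force: [-0.4, -0.3, 0.9]
finger_gap: 0.498
grasp_force: 0.0
tool_pos: [0.4574, -0.0589, 0.1019]
(array([-0.    , -0.0021,  0.0843]), array([0.0012, 0.0006, 0.0003]))
top 0 
top pipe 82 ((621.2880249023438, 177.21832275390625), (46.637638092041016, 47.144039154052734), 54.82558822631836)
scene 234 ((456.86077880859375, -59.127960205078125), (23.364023208618164, 63.34858703613281), 20.615020751953125)
scene pipe 126 ((623.7578125, 177.59701538085938), (44.779296875, 49.01034164428711), 82.21106719970703)
```

The pipe is centred in its bay to about 1 mm, and the magnet's pose is confirmed. Going down on the magnet, gripping and lifting.

Scaled: 0.084 m / 0.8 = 0.105, 0.08 m / 0.8 = 0.1.

```bash
python3 -m inch '[{"sy": -0.0019, "sz": 0.025, "jaw": 0.5}, {"sy": -0.0019, "sz": 0.05, "jaw": 0.5}, {"sy": -0.0019, "sz": 0.075, "jaw": 0.5}, {"sy": -0.0019, "sz": 0.1, "jaw": 0.5}, {"sy": -0.0019, "sz": 0.105, "jaw": 0.5}]'; python3 -m inch '[{"jaw": 0.5}, {"jaw": 0.1}, {"jaw": 0.1}, {"jaw": 0.1}, {"jaw": 0.1}]'; python3 -m inch '[{"sz": -0.025, "jaw": 0.1}, {"sz": -0.0625, "jaw": 0.1}, {"sz": -0.1, "jaw": 0.1}, {"sz": -0.1375, "jaw": 0.1}, {"sz": -0.1375, "jaw": 0.1}]';python3 -m inch '[{"jaw": 0.1}, {"jaw": 0.1}]';python3 - <<'E'
from h import *
print(off([.6486,.0931,.13],np.radians(106.7)))
E
```

```text
clock: 23.85
tool_pos: [0.4542, -0.0595, 0.0158]
ee_rot: [-3.139, -0.001, 1.946]
ft_force: [-0.4, 0.2, -0.3]
finger_gap: 0.5
grasp_force: 0.0
clock: 24.35
tool_pos: [0.456, -0.0597, 0.018]
ee_rot: [3.14, 0.001, 1.946]
ft_force: [-1.3, 0.0, 7.0]
finger_gap: 0.228
grasp_force: 59.4
clock: 24.85
tool_pos: [0.4577, -0.06, 0.1304]
ee_rot: [3.136, 0.004, 1.945]
ft_force: [0.4, 0.4, -1.0]
finger_gap: 0.229
grasp_force: 59.0
clock: 25.05
tool_pos: [0.4542, -0.0598, 0.1261]
ee_rot: [-3.14, -0.001, 1.946]
ft_force: [-0.2, 0.1, -2.9]
finger_gap: 0.224
grasp_force: 59.0
(array([ 0.0711,  0.2369, -0.0043]), array([-0.0018, -0.0006,  0.0834]))
```

Scaled: 0.225 m / 0.8 = 0.2813, 0.18 m / 0.8 = 0.225, 0.083 rad / 6.2832 = 0.0132.

```bash
python3 -m inch '[{"rz": 0.0032, "sx": 0.0163, "sy": 0.0563, "jaw": 0.1}, {"rz": 0.0064, "sx": 0.0325, "sy": 0.1125, "jaw": 0.1}, {"rz": 0.0095, "sx": 0.05, "sy": 0.1688, "jaw": 0.1}, {"rz": 0.0127, "sx": 0.0663, "sy": 0.225, "jaw": 0.1}, {"rz": 0.0132, "sx": 0.0838, "sy": 0.2813, "jaw": 0.1}]'>/dev/null;python3 -m inch '[{"sx": 0.005, "sy": 0.0138, "jaw": 0.1}, {"sx": 0.005, "sy": 0.0138, "sz": 0.0375, "jaw": 0.1}, {"sx": 0.005, "sy": 0.0138, "sz": 0.075, "jaw": 0.1}, {"sx": 0.005, "sy": 0.0138, "sz": 0.075, "jaw": 0.1}, {"sx": 0.005, "sy": 0.0138, "sz": 0.075, "jaw": 0.1}]';python3 -m inch '[{"jaw": 0.1}, {"jaw": 0.1}]'|grep pos
python3 - <<'E'
from h import *
print(off([.6486,.0931,.0245],np.radians(106.7)))
im,_=arm.get_image("scene")
cv2.imwrite("pics/t6.png",cv2.resize(im[170:270,290:410],(720,600))[...,::-1])
E
```

```text
clock: 26.05
tool_pos: [0.6483, 0.0918, 0.0661]
ee_rot: [-3.139, -0.0, 1.863]
ft_force: [-0.3, -0.8, -1.0]
finger_gap: 0.227
grasp_force: 59.5
tool_pos: [0.6504, 0.0923, 0.0687]
(array([ 0.0014, -0.0016,  0.0442]), array([0.0024, 0.0003, 0.0003]))
```

View pics/t6.png

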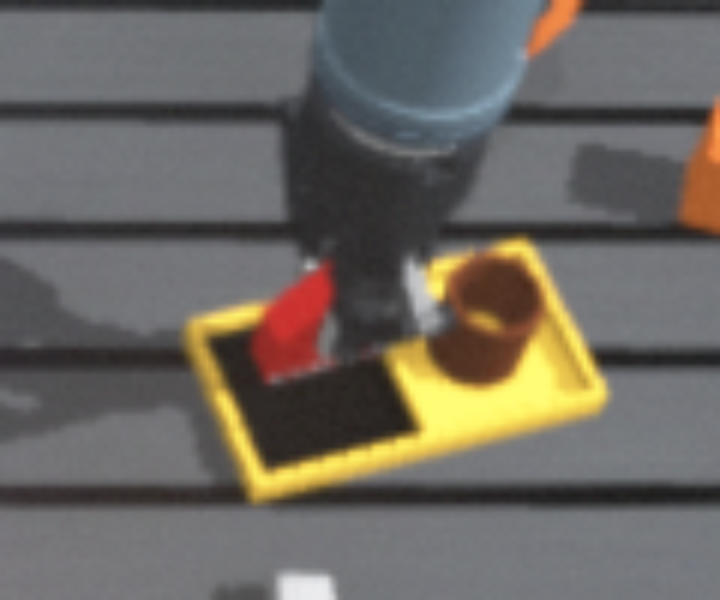

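The magnet (295,330) is hanging aligned over the rubber bay, and the pipe (485,315) stands in its own bay clear of the gripper. Lowering.

Scaled: 0.0425 m / 0.8 = 0.0531, 0.036 m / 0.8 = 0.045.

```bash
python3 -m inch '[{"sx": 0.0013, "sy": -0.0013, "sz": 0.015, "jaw": 0.1}, {"sx": 0.0013, "sy": -0.0013, "sz": 0.03, "jaw": 0.1}, {"sx": 0.0013, "sy": -0.0013, "sz": 0.045, "jaw": 0.1}, {"sx": 0.0013, "sy": -0.0013, "sz": 0.0531, "jaw": 0.1}, {"sx": 0.0013, "sy": -0.0013, "sz": 0.0531, "jaw": 0.1}]'|grep ft;python3 -m inch '[{"jaw": 0.1}, {"sz": 0.001, "jaw": 0.1}, {"sz": 0.001, "jaw": 0.1}]'
```

```text
ft_force: [-3.3, -0.9, 4.8]
clock: 27.1
tool_pos: [0.6476, 0.0927, 0.0242]
ee_rot: [-3.14, 0.0, 1.863]
ft_force: [-5.1, -1.1, 8.4]
finger_gap: 0.225
grasp_force: 61.2
```

Scaled: -0.2 m / 0.8 = -0.25, -0.16 m / 0.8 = -0.2.

```bash
python3 -m inch '[{"jaw": 0.45}, {"jaw": 0.45}, {"jaw": 0.45}, {"jaw": 0.45}]'; python3 -m inch '[{"sz": -0.025, "jaw": 0.45}, {"sz": -0.075, "jaw": 0.45}, {"sz": -0.125, "jaw": 0.45}, {"sz": -0.175, "jaw": 0.45}, {"sz": -0.2, "jaw": 0.45}]'; python3 -m inch '[{"sy": -0.0625, "jaw": 0.45}, {"sy": -0.125, "jaw": 0.45}, {"sy": -0.1875, "jaw": 0.45}, {"sy": -0.25, "jaw": 0.45}, {"sy": -0.25, "jaw": 0.45}]';python3 - <<'E'
from h import *
C=dict(tube=(.6567,-.2054,.059),nozzle=(.6423,-.1186,.054),pipe=(.6234,.1773,.054),magnet=(.6486,.0931,.07),angle=(.4875,.178,.05),tin=(.466,-.18,.04))
for n in("top","scene"):
    im,h,P=look(n);cv2.imwrite(f"pics/f_{n}.png",cv2.resize(im[130:280,60:460] if n=="top" else im[120:300,170:440],None,fx=2,fy=2)[...,::-1])
    for k,(x,y,z) in C.items():
        m=(abs(P[...,0]-x)<.04)&(abs(P[...,1]-y)<.04)&(P[...,2]>(.025 if k=="magnet" else z-.012))&(P[...,2]<z+.012);q=P[m]
        if m.sum()>5:
            c,s,a=cv2.minAreaRect(np.float32(q[:,:2]*1000));print(n,k,m.sum(),np.round(c,1),np.round(s,1),round(a,1),"want",x*1e3,y*1e3,"z95",np.percentile(q[:,2],95).round(3))
E
```

```text
clock: 27.5
tool_pos: [0.6483, 0.0927, 0.0236]
ee_rot: [3.142, -0.0, 1.863]
ft_force: [-0.9, 0.7, 0.2]
finger_gap: 0.448
grasp_force: 0.0
clock: 28.0
tool_pos: [0.65, 0.0937, 0.1895]
ee_rot: [3.135, 0.0, 1.863]
ft_force: [0.2, 0.1, 0.3]
finger_gap: 0.446
grasp_force: 0.0
clock: 28.5
tool_pos: [0.4484, 0.0323, 0.1829]
ee_rot: [-3.132, 0.003, 1.863]
ft_force: [0.4, 0.3, -0.5]
finger_gap: 0.452
grasp_force: 0.0
top tube 68 [ 656.1 -202.6] [42.1 39.6] 9.5 want 656.6999999999999 -205.4 z95 0.065
top nozzle 47 [ 641.5 -120.3] [22.5 22.1] 1.6 want 642.3 -118.6 z95 0.058
top pipe 82 [621.6 178. ] [46.4 46.9] 56.6 want 623.4 177.3 z95 0.057
top magnet 168 [647.8  92.9] [22.4 64. ] 15.7 want 648.5999999999999 93.10000000000001 z95 0.07
top tin 208 [ 465.4 -180.3] [47.2 47.1] 1.4 want 466.0 -180.0 z95 0.046
scene tube 115 [ 657.  -201.5] [41.7 40.2] 9.8 want 656.6999999999999 -205.4 z95 0.061
scene nozzle 63 [ 645.1 -118.3] [23.7 20.5] 73.1 want 642.3 -118.6 z95 0.057
scene pipe 121 [622.2 178.3] [46.  48.4] 62.7 want 623.4 177.3 z95 0.055
scene magnet 263 [649.5  92.3] [23.2 66.4] 13.8 want 648.5999999999999 93.10000000000001 z95 0.067
scene angle 68 [488.5 178.1] [57.2 30.3] 36.2 want 487.5 178.0 z95 0.051
scene tin 202 [ 468.2 -178.8] [49.7 48.5] 34.4 want 466.0 -180.0 z95 0.043
```

View pics/f_scene.png

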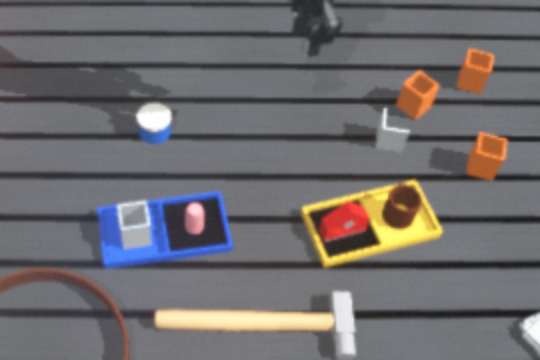

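View pics/f_top.png

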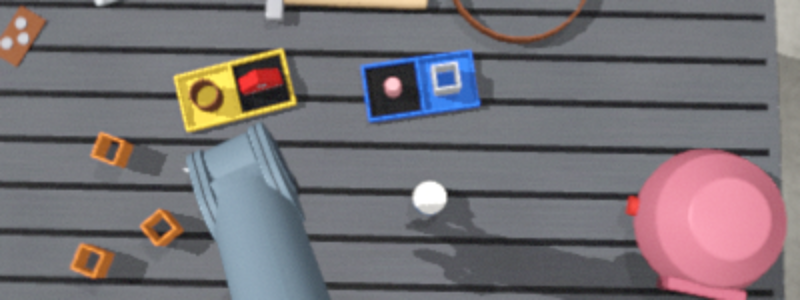

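Both views show all four pieces upright in the correct bays, within about 4 mm of the middle. The tin and angle iron measure unmoved, and the helmet, hammer and look-alikes are where they were. The arm is clear, so I'll let it settle and hand in.

```bash
python3 -m inch '[{"jaw": 0.45}, {"jaw": 0.45}, {"jaw": 0.45}, {"jaw": 0.45}]'|grep clock; python3 -c "from rig import arm;print(arm.hand_in())"
```

```text
clock: 29.0
the job is handed in; nothing more can be done
None
```

Both kits are made up and handed in at 29 s: tube and nozzle in the blue tray, pipe and magnet in the yellow tray, all upright within about 4 mm of bay centre, and nothing else moved.

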